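# Pack the spice rack and lock its sliding stop

### The arm

A 6-joint arm with a two-finger parallel gripper is mounted at the origin on a cart in front of the work surface, level with it; the furniture and walls round the work are solid. World frame = base frame: x ahead of the robot, y to its left, z up, the work surface at z = 0. Lengths are in m, angles in rad, forces in N, time in s.
With the tool pointing down it reaches from about 0.2 to 0.875 m from the base axis. Payload 3.4 kg.
Tool frame: the origin (TCP) lies between the finger pads; the fingertips stand 25 mm ahead of it and the grasp point (between the pads) lies 6 mm ahead of it (r.nose_length is the z of the fingertips in the tool frame, in m); z points along the fingers, y is the line along which they close (so a half turn about z gives the same grasp; the last joint's range is limited). The gripper opens to 94 mm and grips with 3 to 60 N. Pads are 16 mm wide; open, the fingers measure 119 mm over their backs; the gripper's body (75 mm by 177 mm) begins 78 mm behind the grasp point.
Start: joints at [-1.319, 0.276, 1.505, -0, 1.361, -0.121], TCP at [0.209, -0.536, 0.23] pointing down, gripper open.
Joint ranges: [-2.89, 2.89], [-0.75, 2.08], [0.22, 2.7], [-1.18, 4.32], [0.11, 2.71], [-2.7, 2.7]. Speed limits (rad/s): [2.57, 2.57, 3.14, 3.14, 3.14, 3.14].

### API

Orientations are given as a unit quaternion [w, x, y, z].
In Python, from plant import r, gripper_to, inverse_kinematics, vision, models, telemetry gives the robot as it stands. Calls block until the motion is done:
- r.move_to(position, orientation): joint-space move of the TCP to a pose.
- r.move_l(position, rot=None, vel=0.15, guard=None): straight line of the TCP; rot=None keeps the orientation; vel is the mean speed in m/s. With guard (N) it stops when the force on the tool has changed by that much, and returns True; else False.
- r.movej(angles): joint-space move.
- gripper_to(opening, f_grip=None): finger opening in m; f_grip is the grip in N (None keeps the last); returns when the fingers have stopped.
- r.hold(seconds).
- inverse_kinematics(position, orientation): joint angles nearest the present ones, or None.
- vision.snapshot(name): name is "scene" or "top"; returns the picture (384x512x3 uint8, red, green, blue); there is no depth.
- vision.get_calibration(name): a dict with "fx", "fy", "cx", "cy" (pixels), "position" and "orientation" of the camera in the world. Camera axes: x right, y down, z forward; pixel columns grow to the right and rows downward; lengths in m; the calibration is good to about 2 mm. A picture is of the moment at which its call begins. get_calibration takes no time and is no camera call.
A pose or a line that the arm cannot do raises r.PlanningError and nothing moves.
- r.sign_off(): hands the job in; it is judged then, once.
Trained networks look in the newest picture that a camera, given by its name, has taken for a name from the list of things; names that differ only in an ending like _2 or _b are one class to them, and where a whole thing is asked for, a point or a joint stands for the part that bears it (a point fixed in the world has none). Each returns a list of dicts, best first, with "score" (0 to 1); they miss things now and then, are a little off and sometimes report something else, mostly with a low value. They report only what shows in the picture. A call takes as long as a camera call. They do not tell look-alikes from the thing itself.
- models.boxes_of(thing, camera): "at" ([x, y, z] in m, in world coordinates, good to about 4 mm: the middle of the surface that is visible of it).
- models.regions_of(thing, camera): "pixels" (384x512 bool, what is visible of it).
- models.mark_of(thing, camera): "at" ([x, y, z] in m, in world coordinates, good to about 4 mm: a listed point, or the origin of a listed thing).
Readings, each from a call of its own:
- telemetry.current_t(): time.
- telemetry.current_joints(): joint angles.
- telemetry.current_dq(): joint speeds.
- telemetry.current_joint_efforts(): joint torques, N m.
- telemetry.current_ee_pos(): TCP position.
- telemetry.current_tool_rot(): TCP orientation.
- telemetry.current_wrist_force(): force on the tool from outside, world axes, zero at the start.
- telemetry.current_torque(): the same for the moment, N m.
- telemetry.current_opening(): finger opening in m.
- telemetry.current_finger_force(): force on a finger pad.
Only numpy, scipy, OpenCV 4.12 (cv2) and the standard library are available. Lean on these libraries where they do the work, as an engineer would, in place of code of your own. Each camera call takes 0.05 s, during which the arm holds its last target. There are 200 camera calls.

### The job

Put away the three to five small spice jars that stand loose on the right of the worktop: unlock the spice rack's sliding stop (pull its black knob up, turn it counterclockwise as far as it goes, push it back down) and slide the stop open, then stand all these jars upright in one row in the rack between the end wall and the stop. Finally push the stop up snug so that wall, jars and stop all touch with no gaps, and lock it there again (pull the knob up, turn it back, push it down). Leave the wide jam jar, the big storage jar and the potato where they are.

Things in the scene. Friction and masses are not known exactly. Their poses are not given: they have to be found in the camera images.
- rack: wooden spice rack, fixed, 380 mm long (its y), 68 mm wide (its x); origin at the centre of its underside. Tray floor 10 mm up; channel 56 mm wide (x -28 to +28 mm) between two 6 mm side rails, their tops 68 mm up. At the +y end a fixed end wall, 8 mm thick, 100 mm tall, inner face at y = +180 mm. Jars go on the tray floor between this wall and the sliding stop
- stop (a joint): how far the sliding stop stands from the end wall: clear room between their faces in m, 0 to 0.285 (stop at the -y end of the rack); starts at 0.04 to 0.12. It slides along the rack's y against about 1.5 N of friction (up to 12 N when pushing a full row of jars) and stays put; with the knob locked a brake holds it (up to some 15 N). Slide it by its knob, once unlocked
- stop_face (a point): point on the stop's face (the side that meets the jars, which looks to the rack's +y), in mid-channel at the height of the tray floor. The stop's face plate is 8 mm thick, 52 mm wide, its top 98 mm above the worktop; behind it is a block 78 mm high (top above the worktop) that carries the knob, reaching 65 mm behind the face. Axes as the rack
- knob_grip (a point): middle of the knob's upright grip wing, on the knob's axis, 45 mm behind the stop's face, 119 mm above the worktop when the knob is down. The wing is 12 mm thick (its x), 36 mm long (its y), and stands from 96 to 129 mm above the worktop on a round skirt of 36 mm diameter; x and y axes turn with the knob. A steel arm from the skirt points along -x of this frame and ends in a foot; locked, the foot stands on the rack's -x rail
- knob_pull (a joint): how far the knob is pulled up, m: about 0 (down to -0.001) when pushed in, 0.014 fully pulled. It stays where it is left; about 4 N pulls it up, a few N push it down
- knob (a joint): turn of the knob, rad: 0 locked (wing along the rack's y), 1.2 unlocked, counterclockwise seen from above, with end stops at both. It can turn only while pulled up by more than 0.011 m (pull it fully up); it can be pushed down only at either end. It turns easily (0.04 N m) and stays where it is left
- jar_a: spice jar, a round glass jar with a round screw cap, 45 mm across, 108 mm tall, red cap; stands upright at the start; origin at the centre of its underside, z up along the jar; about 0.23 kg with a thick heavy glass base; may be absent (None)
- jar_b: spice jar, a round glass jar with a round screw cap, 44 mm across, 98 mm tall, red cap; stands upright at the start; origin at the centre of its underside, z up along the jar; about 0.23 kg with a thick heavy glass base; may be absent (None)
- jar_c: spice jar, a round glass jar with a round screw cap, 44 mm across, 99 mm tall, green cap; stands upright at the start; origin at the centre of its underside, z up along the jar; about 0.23 kg with a thick heavy glass base; may be absent (None)
- jar_d: spice jar, a round glass jar with a round screw cap, 45 mm across, 109 mm tall, white cap; stands upright at the start; origin at the centre of its underside, z up along the jar; about 0.23 kg with a thick heavy glass base; may be absent (None)
- jar_e: spice jar, a round glass jar with a round screw cap, 46 mm across, 108 mm tall, white cap; stands upright at the start; origin at the centre of its underside, z up along the jar; about 0.23 kg with a thick heavy glass base; may be absent (None)
- jam_jar: wide jam jar with green lid, 64 mm across, 99 mm tall, a bystander behind the spice jars; origin at the centre of its underside
- storage_jar: big storage jar with dark lid, 84 mm across, 140 mm tall, a bystander behind the rack, near the wall cabinet that hangs over the back of the worktop (beyond world x = 0.60, from 0.44 m up: work and carry in front of it); origin at the centre of its underside
- potato: a potato, 49 mm long, 34 mm high, a bystander behind the spice jars; origin at the centre of its underside
Not all that is in view belongs to the job. What is shaped like the jar_b but blue or turquoise is not meant.

How it is judged:
On the way, in this order (a step that is already met when the one before it is completed fails the run):
1. the knob has been turned to its unlocked end and pushed back down (value of joint knob above 1.05 rad and value of joint knob_pull below 0.003 m), for 0.1 s.
2. all the spice jars stand upright on the rack's tray between the end wall and the stop (x of jar_a in the frame of rack between -0.01 and 0.01 m and z of jar_a in the frame of rack between 0.005 and 0.016 m and angle between each of jar_a, jar_b, jar_c, jar_d, jar_e's own z axis and vertical below 0.12 rad and y of each of jar_a, jar_b, jar_c, jar_d, jar_e in the frame of rack below 0.17 m and y of each of jar_a, jar_b, jar_c, jar_d, jar_e in the frame of stop_face above 0.01 m and x of jar_b in the frame of rack between -0.01 and 0.01 m and z of jar_b in the frame of rack between 0.005 and 0.016 m and x of jar_c in the frame of rack between -0.01 and 0.01 m and z of jar_c in the frame of rack between 0.005 and 0.016 m and x of jar_d in the frame of rack between -0.01 and 0.01 m and z of jar_d in the frame of rack between 0.005 and 0.016 m and x of jar_e in the frame of rack between -0.01 and 0.01 m and z of jar_e in the frame of rack between 0.005 and 0.016 m), for 0.2 s.
At the end, for the whole second after the job is handed in: Every spice jar present stands upright (within 7 degrees) and at rest on the tray between end wall and stop; no gap in the row of wall, jars and stop is wider than about 5 mm; the knob is turned back to locked (below 0.15 rad) and pushed down (within 3 mm) (all of step 2 and y of any of jar_a, jar_b, jar_c, jar_d, jar_e in the frame of rack above 0.152 m and y of any of jar_a, jar_b, jar_c, jar_d, jar_e in the frame of stop_face below 0.028 m and (horizontal distance between jar_a and jar_b below 0.051 m or horizontal distance between jar_a and jar_c below 0.051 m or horizontal distance between jar_a and jar_d below 0.051 m or horizontal distance between jar_a and jar_e below 0.051 m) and (horizontal distance between jar_b and jar_a below 0.051 m or horizontal distance between jar_b and jar_c below 0.051 m or horizontal distance between jar_b and jar_d below 0.051 m or horizontal distance between jar_b and jar_e below 0.051 m) and (horizontal distance between jar_c and jar_a below 0.051 m or horizontal distance between jar_c and jar_b below 0.051 m or horizontal distance between jar_c and jar_d below 0.051 m or horizontal distance between jar_c and jar_e below 0.051 m) and (horizontal distance between jar_d and jar_a below 0.051 m or horizontal distance between jar_d and jar_b below 0.051 m or horizontal distance between jar_d and jar_c below 0.051 m or horizontal distance between jar_d and jar_e below 0.051 m) and (horizontal distance between jar_e and jar_a below 0.051 m or horizontal distance between jar_e and jar_b below 0.051 m or horizontal distance between jar_e and jar_c below 0.051 m or horizontal distance between jar_e and jar_d below 0.051 m) and (horizontal distance between jar_b and jar_a below 0.051 m or horizontal distance between jar_b and jar_a above 0.08 m) and (horizontal distance between jar_c and jar_a below 0.051 m or horizontal distance between jar_c and jar_a above 0.08 m) and (horizontal distance between jar_c and jar_b below 0.051 m or horizontal distance between jar_c and jar_b above 0.08 m) and (horizontal distance between jar_d and jar_a below 0.051 m or horizontal distance between jar_d and jar_a above 0.08 m) and (horizontal distance between jar_d and jar_b below 0.051 m or horizontal distance between jar_d and jar_b above 0.08 m) and (horizontal distance between jar_d and jar_c below 0.051 m or horizontal distance between jar_d and jar_c above 0.08 m) and (horizontal distance between jar_e and jar_a below 0.051 m or horizontal distance between jar_e and jar_a above 0.08 m) and (horizontal distance between jar_e and jar_b below 0.051 m or horizontal distance between jar_e and jar_b above 0.08 m) and (horizontal distance between jar_e and jar_c below 0.051 m or horizontal distance between jar_e and jar_c above 0.08 m) and (horizontal distance between jar_e and jar_d below 0.051 m or horizontal distance between jar_e and jar_d above 0.08 m) and linear speed of each of jar_a, jar_b, jar_c, jar_d, jar_e below 0.02 m/s and value of joint knob below 0.15 rad and value of joint knob_pull below 0.003 m); the robot touches nothing.
It fails at once if the jam jar is moved more than 5 cm or tipped (distance of jam_jar from where it was at the start of the episode above 0.05 m or angle between jam_jar's own z axis and vertical above 0.5 rad).
It fails at once if the storage jar is moved more than 3 cm or tipped (distance of storage_jar from where it was at the start of the episode above 0.03 m or angle between storage_jar's own z axis and vertical above 0.5 rad).
It fails at once if the potato is moved more than 3 cm (distance of potato from where it was at the start of the episode above 0.03 m).
Of jar_a, jar_b, jar_c, jar_d, jar_e only 3 to 5 are there at a start; the rules pass over those that are not, and their reading is None.
At some moment in a run one of jar_a, jar_b, jar_c, jar_d, jar_e may be knocked a few centimetres aside while the robot is not near it.
It also fails if it takes over 210 s, if anything falls off the work surface, if the arm or the gripper's body presses on something with over 40 N, if the wrist force passes 120 N, or if a joint passes its speed limit or range.

## Working session

There is one attempt and no reset: what is moved stays moved. The work goes in short steps, each a Python script; the robot and the scene stay as the last script left them, time stands still between calls to the robot, and variables do not carry over. Pictures are saved under pics/ and viewed, at most 14 in all, crops included, and the job is handed in when it is done.

```bash
ls; mkdir -p pics
python3 - <<'E'
from plant import r,vision,models,telemetry
import cv2
for c in("scene","top"):
    im=vision.snapshot(c); cv2.imwrite(f"pics/{c}0.png",im[:,:,::-1])
    k=vision.get_calibration(c); print(c,k)
    for n in("jar_a","jar_b","jar_c","jar_d","jar_e","jam_jar","storage_jar","potato","rack","stop_face","knob_grip"):
        print(n,[(d["at"].__class__ and [round(float(v),3) for v in d["at"]],round(d["score"],2)) for d in models.mark_of(n,c)])
print(telemetry.current_t(),r.nose_length)
E
```

```text
pics
scene {'fx': 460.15873864473764, 'fy': 460.15873864473764, 'cx': 253.82960577495479, 'cy': 194.0765532720884, 'position': array([-0.67182688,  0.41881799,  0.80525684]), 'orientation': array([ 0.27434414, -0.47310335,  0.71819835, -0.43023208])}
jar_a [([0.396, -0.359, -0.001], 0.97), ([0.471, -0.428, -0.002], 0.77), ([0.414, -0.577, 0.003], 0.71), ([0.466, -0.297, -0.001], 0.62), ([0.407, -0.235, -0.001], 0.59), ([0.467, -0.167, -0.001], 0.58)]
jar_b [([0.396, -0.359, -0.001], 0.97), ([0.471, -0.428, -0.002], 0.77), ([0.414, -0.577, 0.003], 0.71), ([0.466, -0.297, -0.001], 0.62), ([0.407, -0.235, -0.001], 0.59), ([0.467, -0.167, -0.001], 0.58)]
jar_c [([0.396, -0.359, -0.001], 0.97), ([0.471, -0.428, -0.002], 0.77), ([0.414, -0.577, 0.003], 0.71), ([0.466, -0.297, -0.001], 0.62), ([0.407, -0.235, -0.001], 0.59), ([0.467, -0.167, -0.001], 0.58)]
jar_d [([0.396, -0.359, -0.001], 0.97), ([0.471, -0.428, -0.002], 0.77), ([0.414, -0.577, 0.003], 0.71), ([0.466, -0.297, -0.001], 0.62), ([0.407, -0.235, -0.001], 0.59), ([0.467, -0.167, -0.001], 0.58)]
jar_e [([0.396, -0.359, -0.001], 
[... 960 characters left out ...]
]
jar_c [([0.468, -0.428, -0.001], 0.82), ([0.415, -0.577, 0.001], 0.71), ([0.466, -0.293, -0.003], 0.7), ([0.454, -0.517, -0.001], 0.64)]
jar_d [([0.468, -0.428, -0.001], 0.82), ([0.415, -0.577, 0.001], 0.71), ([0.466, -0.293, -0.003], 0.7), ([0.454, -0.517, -0.001], 0.64)]
jar_e [([0.468, -0.428, -0.001], 0.82), ([0.415, -0.577, 0.001], 0.71), ([0.466, -0.293, -0.003], 0.7), ([0.454, -0.517, -0.001], 0.64)]
jam_jar [([0.447, 0.088, 0.004], 0.73), ([0.55, -0.362, -0.002], 0.59)]
storage_jar [([0.635, 0.123, 0.001], 0.9)]
potato [([0.623, -0.177, -0.003], 0.49)]
rack [([0.449, 0.086, 0.001], 0.92)]
stop_face []
knob_grip [([0.445, 0.139, 0.119], 0.47), ([0.634, 0.123, -0.0], 0.27)]
1.2 0.025
```

View pics/scene0.png

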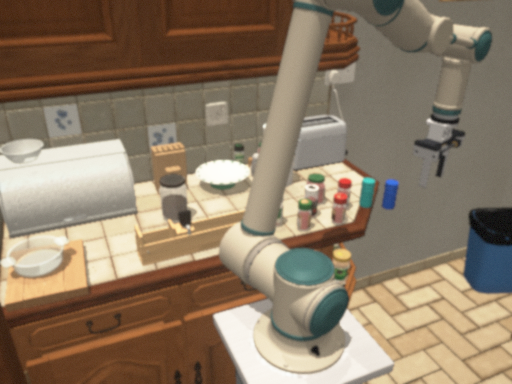

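View pics/top0.png

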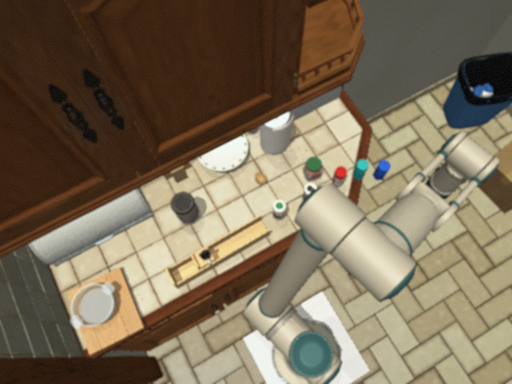

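The scene picture shows spice jars with a green cap (304,213), red caps (340,207) and (344,188), and a white cap (312,192). The look-alikes are turquoise (367,192) and blue (390,193). The jam jar is at (316,182), and the top view shows another green-capped jar at (279,208). The arm hides some of this, so I'll swing it out of the way and look again.

Run:
```python
from plant import r,vision,models,telemetry
import cv2,numpy as np
r.movej([-2.3,0.276,1.505,0,1.361,-0.121])
f=lambda L:[([round(float(v),3) for v in d["at"]],round(d["score"],2)) for d in L]
ims={}
for c in("scene","top"):
    ims[c]=im=vision.snapshot(c)[:,:,::-1].copy(); cv2.imwrite(f"pics/{c}1.png",im)
    for n in("jar_a","jam_jar","potato","rack","stop_face","knob_grip"):
        print(c,n,f(models.mark_of(n,c)))
    m=models.regions_of("rack",c)
    if m:
        np.save(f"rack_{c}.npy",m[0]["pixels"]); print(cv2.minAreaRect(np.argwhere(m[0]["pixels"])[:,::-1].astype(np.float32)))
a=cv2.resize(ims["scene"][130:290,120:420],(795,424),interpolation=cv2.INTER_CUBIC)
cv2.imwrite("pics/s1c.png",a)
b=cv2.resize(ims["top"][110:290,150:400],(800,576),interpolation=cv2.INTER_CUBIC)
cv2.imwrite("pics/t1c.png",b)
print(telemetry.current_t())
```

```text
scene jar_a [([0.416, -0.577, 0.004], 0.89), ([0.403, -0.237, -0.002], 0.87), ([0.454, -0.515, -0.002], 0.68), ([0.465, -0.298, 0.002], 0.64), ([0.467, -0.165, 0.001], 0.62)]
scene jam_jar [([0.548, -0.36, -0.002], 0.62)]
scene potato [([0.623, -0.178, 0.002], 0.53), ([0.548, -0.36, -0.001], 0.49)]
scene rack [([0.447, 0.093, 0.0], 0.86)]
scene stop_face [([0.44, 0.186, 0.012], 0.78)]
scene knob_grip [([0.447, 0.136, 0.118], 0.56)]
((197.84320068359375, 229.97633361816406), (43.630767822265625, 129.76922607421875), 75.74996948242188)
top jar_a [([0.417, -0.575, -0.003], 0.81), ([0.467, -0.171, 0.001], 0.78), ([0.411, -0.24, -0.001], 0.77), ([0.452, -0.518, -0.003], 0.74), ([0.467, -0.296, -0.007], 0.64), ([0.394, -0.362, 0.001], 0.52), ([0.472, -0.423, 0.0], 0.49)]
top jam_jar [([0.549, -0.36, -0.001], 0.69)]
top potato [([0.624, -0.177, -0.006], 0.53)]
top rack [([0.446, 0.086, 0.003], 0.94)]
top stop_face [([0.633, 0.126, 0.003], 0.73), ([0.409, -0.239, 0.003], 0.7)]
top knob_grip [([0.444, 0.138, 0.117], 0.63)]
((218.03396606445312, 251.73374938964844), (24.46673011779785, 110.14534759521484), 60.61098861694336)
3.9583
```

View pics/s1c.png

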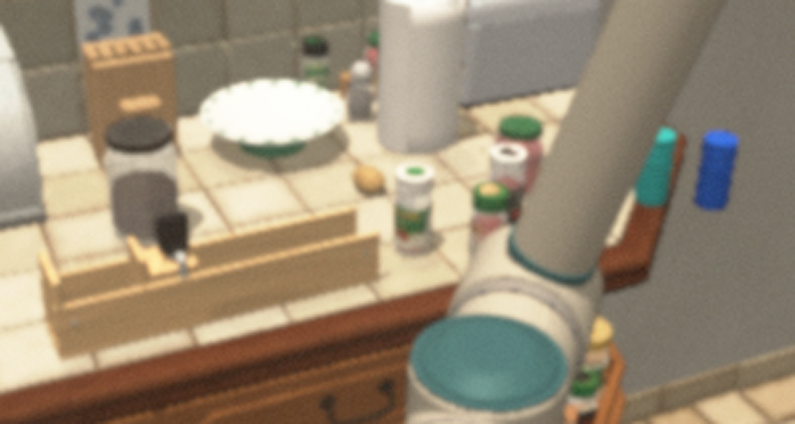

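View pics/t1c.png

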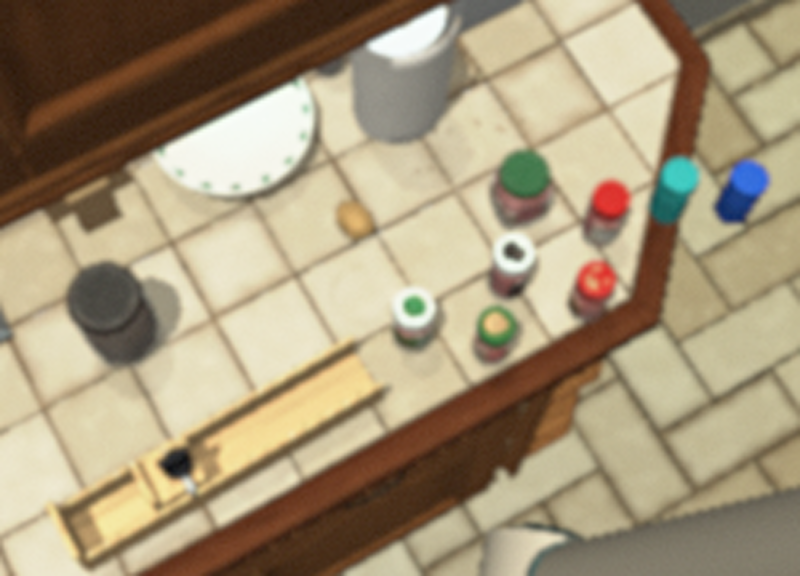

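There are five jars, at full-image pixels:
- white/green (279,208)
- green (305,213)
- white/brown (310,191)
- red (336,199)
- red (340,173)

Turquoise (361,165) and blue (382,169) are look-alikes. Next I'll fit the rack pose from the silhouettes.

```bash
cat > h.py <<'E'
from plant import r,gripper_to,inverse_kinematics,vision,models,telemetry
import cv2,numpy as np
from scipy.spatial.transform import Rotation as R
def proj(c,P):
    k=vision.get_calibration(c);q=k["orientation"]
    p=R.from_quat([q[1],q[2],q[3],q[0]]).inv().apply(np.atleast_2d(P)-k["position"])
    return np.c_[k["fx"]*p[:,0]/p[:,2]+k["cx"],k["fy"]*p[:,1]/p[:,2]+k["cy"]]
def down(psi):
    q=(R.from_euler("z",psi)*R.from_euler("x",np.pi)).as_quat(); return np.array([q[3],q[0],q[1],q[2]])
E
python3 - <<'E'
from h import *
from scipy.optimize import minimize
def box(a,b,c,d,e,f): return np.array([(x,y,z) for x in(a,b) for y in(c,d) for z in(e,f)])
parts=[box(-.034,.034,-.19,.19,0,.01),box(-.034,-.028,-.19,.19,0,.068),box(.028,.034,-.19,.19,0,.068),box(-.034,.034,.18,.188,0,.1)]
stop=[box(-.03,.03,.0,.11,.01,.1)*1.0,box(-.06,.02,.02,.09,.07,.135)]
M={c:np.load(f"rack_{c}.npy") for c in("scene","top")}
def sil(c,p,B):
    m=np.zeros((384*4,512*4),np.uint8)
    Rz=R.from_euler("z",p[2])
    for b in B:
        u=proj(c,Rz.apply(b)+[p[0],p[1],0])
        cv2.fillConvexPoly(m,cv2.convexHull(((u+.5)*4).astype(np.float32)).astype(np.int32),1)
    return cv2.resize(m.astype(np.float32),(512,384),interpolation=cv2.INTER_AREA)
def cost(p,cs):
    return sum((np.abs(sil(c,p,parts)-M[c])*(1-sil(c,[.447,.09,p[2]],stop))).sum() for c in cs)
for cs in(("top",),("scene",),("scene","top")):
    best=min((minimize(cost,[.446,.088,y],args=(cs,),method="Nelder-Mead",options=dict(initial_simplex=[[.446,.088,y],[.452,.088,y],[.446,.096,y],[.446,.088,y+.05]])) for y in(-.1,0,.1)),key=lambda s:s.fun)
    print(cs,best.x,best.fun,[M[c].sum() for c in cs])
E
```

```text
('top',) [0.44395587 0.08792495 0.02853393] 93.46484375 [np.int64(2467)]
('scene',) [0.4427284  0.09188932 0.02066209] 130.04296875 [np.int64(4141)]Traceback (most recent call last):
  File "<stdin>", line 17, in <module>
  File "<stdin>", line 17, in <genexpr>
    res = _minimize_neldermead(fun, x0, args, callback, bounds=bounds,
                               **options)
    fxcc = func(xcc)
    fx = function(np.copy(x), *(wrapper_args + args))
  File "<stdin>", line 15, in cost
  File "<stdin>", line 15, in <genexpr>
  File "<stdin>", line 11, in sil
  File "h.py", line 5, in proj
    k=vision.get_calibration(c);q=k["orientation"]
ValueError: time passes only in moves, steps and waits
```

```bash
cat >> h.py <<'E'
RX,RY,YAW=.4445,.089,.024
def rw(x,y,z=0): return R.from_euler("z",YAW).apply([x,y,z])+[RX,RY,0]
def st(tag=""): print(tag,"t",round(telemetry.current_t(),1),"p",np.round(telemetry.current_ee_pos(),4),"F",np.round(telemetry.current_wrist_force(),1),"T",np.round(telemetry.current_torque(),2),"op",round(telemetry.current_opening(),4),"ff",np.round(telemetry.current_finger_force(),1))
E
python3 - <<'E'
from h import *
p=[.4445,.137,.25]
for psi in(np.pi/2,-np.pi/2):
  for d in(0,1.25):
    print(psi,d,np.round(inverse_kinematics(p,down(psi+YAW+d)),2))
r.movej([-1.0,0.276,1.505,0,1.361,-0.121])
psi=min((np.pi/2,-np.pi/2),key=lambda s:max(abs(inverse_kinematics(p,down(s+YAW+d))[5]) for d in(0,1.25)))
print("psi",psi)
r.move_to(p,down(psi+YAW)); gripper_to(.04,5); st("above")
print(r.move_l([.4445,.137,.127],vel=.1,guard=6)); st("down")
gripper_to(0.0,4); st("closed")
E
```

```text
1.5707963267948966 0 [ 0.15  0.1   1.69 -0.    1.36  0.13]
1.5707963267948966 1.25 [ 0.15  0.1   1.69  0.    1.36 -1.12]Traceback (most recent call last):
  File "<stdin>", line 5, in <module>
    return _wrapfunc(a, 'round', decimals=decimals, out=out)
    return _wrapit(obj, method, *args, **kwds)
    result = getattr(arr, method)(*args, **kwds)
TypeError: unsupported operand type(s) for *: 'NoneType' and 'float'
```

Run:
```python
from h import *
p=[.4445,.137,.25];psi=np.pi/2
r.move_to(p,down(psi+YAW)); gripper_to(.04,5); st("above")
print(r.move_l([.4445,.137,.127],vel=.1,guard=6)); st("down")
gripper_to(0.0,4); st("closed")
```

```text
above t 8.3 p [0.4445 0.137  0.25  ] F [-0.3  0.6 -0.5] T [-0.04 -0.08  0.06] op 0.0401 ff 0.0
False
down t 9.7 p [0.445  0.1371 0.1275] F [-0.6 -0.5  0.3] T [ 0.03 -0.09  0.02] op 0.0398 ff 0.0
closed t 10.3 p [0.4441 0.137  0.1271] F [-1.5 -0.   2. ] T [-0.04  0.3   0.05] op 0.0121 ff 4.0
```

Run:
```python
from h import *
psi=np.pi/2
gripper_to(0.0,35); st("grip")
r.move_l([.444,.137,.1425],vel=.03,guard=35); st("up")
for a in(.3,.6,.9,1.24):
    if r.move_l([.444,.137,.1425],down(psi+YAW+a),vel=.05,guard=30): print("guard")
    st(a)
r.move_l([.444,.137,.126],vel=.03,guard=25); st("dn")
```

```text
grip t 10.5 p [0.4441 0.137  0.1271] F [-2.4  0.3  3.4] T [-0.    0.45  0.07] op 0.012 ff 35.0
up t 11.2 p [0.4438 0.137  0.1415] F [  2.3   0.4 -18.4] T [ 0.23 -0.73  0.03] op 0.0116 ff 35.0
0.3 t 11.6 p [0.4442 0.1371 0.1416] F [  5.4   1.7 -24.9] T [ 0.25 -1.16  0.05] op 0.0118 ff 35.0
0.6 t 12.1 p [0.4446 0.137  0.1416] F [  6.6   2.1 -25.3] T [ 0.25 -1.37  0.04] op 0.0117 ff 35.0
0.9 t 12.5 p [0.4449 0.137  0.1416] F [  6.7   1.2 -25.7] T [ 0.32 -1.54  0.06] op 0.0116 ff 35.0
1.24 t 13.0 p [0.4451 0.1371 0.1417] F [  6.8   1.2 -26.3] T [ 0.29 -1.54 -0.48] op 0.0114 ff 35.2
dn t 13.3 p [0.4454 0.137  0.1401] F [0.8 0.6 1. ] T [ 0.   -0.33 -0.46] op 0.0117 ff 35.2
```

Run:
```python
from h import *
psi=np.pi/2
print(r.move_l([.4445,.137,.127],down(psi+YAW+1.2),vel=.03,guard=25)); st("dn")
print(r.move_l([.4445,.137,.1255],vel=.01,guard=15)); st("dn2")
```

```text
False
dn t 13.8 p [0.4453 0.137  0.1267] F [ 4.6  0.  -4. ] T [ 0.05 -1.02  0.01] op 0.0117 ff 35.0
False
dn2 t 14.1 p [0.4453 0.137  0.1261] F [ 3.2 -0.5  4. ] T [-0.07 -0.76  0.01] op 0.0121 ff 35.0
```

Run:
```python
from h import *
for d in(.08,.185,.192):
    print(r.move_l([.4447+d*np.sin(YAW),.137-d*np.cos(YAW),.1265],vel=.08,guard=14)); st(d)
p=telemetry.current_ee_pos()
gripper_to(.05); st("open")
r.move_l([p[0],p[1],.27],vel=.2)
r.move_to([.30,.20,.35],down(np.pi/2))
im=vision.snapshot("top")
cv2.imwrite("pics/t2.png",cv2.resize(im[110:290,150:400,::-1],(800,576),interpolation=cv2.INTER_CUBIC))
for n in("knob_grip","stop_face","jar_a"): print(n,[(np.round(d["at"],3).tolist(),round(d["score"],2)) for d in models.mark_of(n,"top")])
```

```text
False
0.08 t 15.2 p [0.4474 0.0559 0.1262] F [ 5.5  0.1 -1. ] T [ 0.01 -1.33  0.03] op 0.0117 ff 35.0
False
0.185 t 16.7 p [ 0.45   -0.0485  0.1261] F [ 6.7  0.4 -1.3] T [ 0.14 -1.54  0.03] op 0.0118 ff 35.0
False
0.192 t 16.9 p [ 0.4503 -0.056   0.1262] F [ 6.4  0.2 -2.1] T [-0.04 -1.52  0.01] op 0.0117 ff 35.0
open t 17.7 p [ 0.4493 -0.0549  0.1265] F [ 0.1  0.4 -0.3] T [ 0.06 -0.11 -0.02] op 0.0502 ff 0.0
knob_grip [([0.449, -0.055, 0.118], 0.46), ([0.448, -0.013, 0.01], 0.28)]
stop_face [([0.464, -0.296, -0.002], 0.61)]
jar_a [([0.413, -0.574, -0.004], 0.77), ([0.468, -0.169, -0.001], 0.67), ([0.452, -0.515, -0.005], 0.66), ([0.471, -0.426, 0.0], 0.59), ([0.469, -0.298, -0.004], 0.56), ([0.409, -0.239, -0.001], 0.48)]
```

View pics/t2.png

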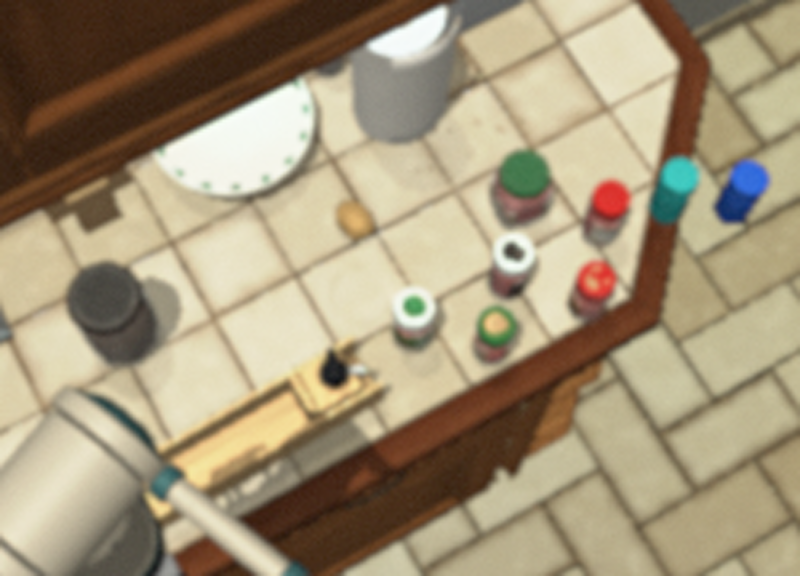

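The stop is open and the knob is down. All five jars are still where they were. Now I'll pick the first one.

```bash
sed -i 's/RX,RY,YAW=.*/RX,RY,YAW=.4455,.089,.024/' h.py
cat >> h.py <<'E'
SLOTS=[.150,.100,.050,0.,-.050]
def find():
    out=[]
    for c in("top","scene"):
        vision.snapshot(c)
        for d in models.mark_of("jar_a",c):
            a=np.array(d["at"])
            if -.48<a[1]<-.11 and a[0]<.52 and d["score"]>.35:
                m=[o for o in out if np.hypot(*(np.mean(o,0)-a[:2]))<.025]
                m[0].append(a[:2]) if m else out.append([a[:2]])
    J=sorted([np.mean(o,0) for o in out],key=lambda p:-p[1])
    print("jars",np.round(J,3).tolist()); return J
PSI=np.pi/2
def put(i,j):
    q=down(PSI); gripper_to(.066,20)
    r.move_to([*j,.26],q); 
    if r.move_l([*j,.090],vel=.15,guard=6): st("HIT"); return False
    gripper_to(0.02,20); st("grip")
    if telemetry.current_opening()<.035: print("NO GRIP"); return False
    r.move_l([*j,.26],vel=.2)
    s=rw(0,SLOTS[i]); q2=down(PSI+YAW)
    r.move_to([s[0],s[1],.26],q2)
    r.move_l([s[0],s[1],.125],vel=.15)
    g=r.move_l([s[0],s[1],.0995],vel=.04,guard=8); st(("placed",g))
    if telemetry.current_ee_pos()[2]>.106: return False
    gripper_to(.066); r.move_l([s[0],s[1],.26],vel=.2)
    return True
def look(): r.move_to([.30,.20,.35],down(np.pi/2))
E
python3 - <<'E'
from h import *
J=find(); print(put(0,J[0])); st("end"); look(); J=find()
E
```

```text
jars [[0.468, -0.168], [0.407, -0.238], [0.466, -0.296], [0.395, -0.36], [0.469, -0.425]]
grip t 24.4 p [ 0.4677 -0.1683  0.0904] F [-0.4  0.1  3.2] T [ 0.01 -0.07  0.03] op 0.0457 ff 20.0
('placed', True) t 28.5 p [0.4412 0.2388 0.1002] F [-1.4  0.2  5. ] T [ 0.01 -0.09 -0.02] op 0.0454 ff 20.0
True
end t 30.0 p [0.4412 0.2387 0.2589] F [-0.2  0.3 -0.8] T [-0.05 -0.11 -0.  ] op 0.0658 ff 0.0
jars [[0.407, -0.237], [0.467, -0.293], [0.396, -0.359], [0.471, -0.427]]
```

Run:
```python
from h import *
for i in(1,2):
    J=find()
    if not put(i,J[0]): print("FAIL");break
    look()
im=vision.snapshot("scene")
cv2.imwrite("pics/s3.png",cv2.resize(im[150:290,110:400,::-1],(795,384),interpolation=cv2.INTER_CUBIC))
J=find(); st()
```

```text
jars [[0.408, -0.238], [0.466, -0.294], [0.396, -0.359], [0.468, -0.428]]
grip t 34.8 p [ 0.4083 -0.2378  0.0903] F [-0.9  0.1  3.2] T [-0.06  0.13 -0.05] op 0.043 ff 20.0
('placed', True) t 39.0 p [0.442  0.1888 0.0999] F [-0.5  0.3  4.1] T [ 0.02 -0.06 -0.04] op 0.0428 ff 20.0
jars [[0.466, -0.296], [0.397, -0.36], [0.469, -0.426]]
grip t 45.4 p [ 0.4667 -0.296   0.0904] F [0.1 0.8 2.4] T [ 0.   -0.05  0.05] op 0.0443 ff 20.0
('placed', True) t 49.6 p [0.4438 0.1389 0.1001] F [-0.2  0.5  3.3] T [-0.1  -0.11 -0.01] op 0.0443 ff 20.0
jars [[0.414, -0.406], [0.47, -0.424]]
 t 52.1 p [0.3008 0.1996 0.3489] F [ 0.  -0.4 -0.2] T [-0.03 -0.1  -0.01] op 0.0657 ff 0.0
```

View pics/s3.png

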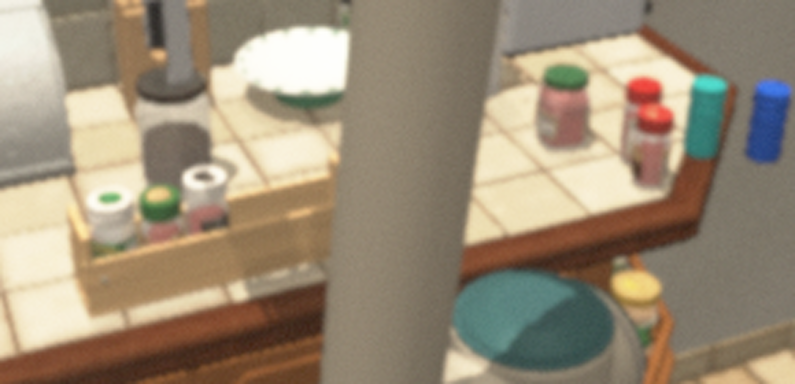

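Three jars stand in the rack at crop pixels (110,210), (160,205) and (205,190). One red jar has been knocked aside and now stands at (653,145), close to the other red one at (643,110). I'll grasp it across the line joining the two.

```bash
sed -i 's/^def put(i,j):/def put(i,j,pp=PSI):/; s/q=down(PSI); gripper_to/q=down(pp); gripper_to/' h.py
python3 - <<'E'
from h import *
J=find(); d=J[1]-J[0] if len(J)>1 else np.array([.056,-.019]); d/=np.hypot(*d)
n=np.array([-d[1],d[0]]); psi=np.arctan2(n[0],-n[1]); print(d,psi)
q=inverse_kinematics([*J[0],.26],down(psi)); print(np.round(q,2))
if q is not None and put(3,J[0],psi):
    look(); J=find()
    if put(4,J[0]): look(); J=find()
st()
im=vision.snapshot("scene")
cv2.imwrite("pics/s4.png",cv2.resize(im[150:290,110:400,::-1],(795,384),interpolation=cv2.INTER_CUBIC))
E
```

```text
jars [[0.414, -0.406], [0.469, -0.426]]
[ 0.93979342 -0.34174306] 2.7928216500058864
[-0.9   0.27  1.44  0.    1.43 -2.12]
grip t 56.5 p [ 0.4144 -0.4063  0.0904] F [-0.4 -0.7  2.6] T [ 0.03 -0.06 -0.02] op 0.0434 ff 20.0
('placed', True) t 61.0 p [0.4446 0.089  0.1002] F [-0.2  0.8  3.9] T [-0.04 -0.04  0.01] op 0.0434 ff 20.0
jars [[0.472, -0.427]]
grip t 67.9 p [ 0.4717 -0.427   0.0905] F [-2.6 -0.2  3.1] T [-0.07  0.42  0.01] op 0.0449 ff 19.9
('placed', True) t 72.2 p [0.4458 0.0389 0.1002] F [ 0.4 -0.4  3.9] T [-0.05 -0.03 -0.02] op 0.0442 ff 20.0
jars []
 t 74.9 p [0.3007 0.1994 0.3492] F [ 0.3 -0.7  0.3] T [-0.04 -0.1  -0.02] op 0.0659 ff 0.0
```

View pics/s4.png

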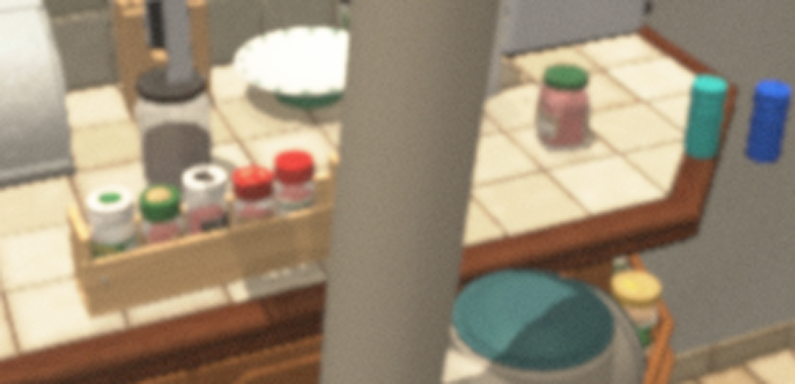

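Run:
```python
from h import *
q=down(PSI+YAW+1.2); p=np.array([.4497,-.0549,.1265])
gripper_to(.05,35)
r.move_to([p[0],p[1],.26],q)
print(r.move_l(p,vel=.1,guard=6)); st("at")
gripper_to(0.0,35); st("grip")
u=np.array([-np.sin(YAW),np.cos(YAW),0])
for d in np.r_[.03,.04,np.arange(.045,.075,.003)]:
    g=r.move_l(p+u*d,vel=.03,guard=20); st((round(d,3),g))
    if g or telemetry.current_wrist_force()[1]<-18: break
```

```text
False
at t 78.5 p [ 0.4502 -0.055   0.127 ] F [-0.2 -0.2  0.1] T [ 0.06 -0.17 -0.04] op 0.0498 ff 0.0
grip t 79.2 p [ 0.4496 -0.055   0.1265] F [-0.7 -1.2  1.1] T [-0.06 -0.03  0.04] op 0.0116 ff 35.0
(np.float64(0.03), False) t 80.4 p [ 0.4488 -0.0249  0.1265] F [-2.1 -2.4  2.4] T [-0.45  0.28  0.05] op 0.0118 ff 35.0
(np.float64(0.04), False) t 80.8 p [ 0.4486 -0.0149  0.1265] F [-2.5 -2.8  4.8] T [-0.67  0.32  0.02] op 0.0116 ff 35.0
(np.float64(0.045), False) t 81.2 p [ 0.4485 -0.01    0.1265] F [-3.4 -4.2  4.3] T [-0.79  0.47  0.  ] op 0.0115 ff 35.0
(np.float64(0.048), False) t 81.4 p [ 0.4484 -0.0073  0.1265] F [-3.4 -4.4  4.3] T [-0.91  0.44  0.07] op 0.0116 ff 35.0
(np.float64(0.051), False) t 81.7 p [ 0.4483 -0.0044  0.1265] F [-3.7 -4.4  3.6] T [-1.    0.44 -0.01] op 0.0114 ff 35.0
(np.float64(0.054), False) t 81.9 p [ 0.4483 -0.0016  0.1265] F [-1.8 -5.9  3.4] T [-1.11  0.51 -0.01] op 0.0118 ff 35.0
(np.float64(0.057), False) t 82.2 p [0.4482 0.0012 0.1265] F [-3.5 -6.9  3.1] T [-1.21  0.46  0.05] op 0.0119 ff 35.0
(np.float64(0.06), False) t 82.4 p [0.4481 0.0041 0.1265] F [-3.2 -5.6  2.8] T [-1.26  0.51 -0.03] op 0.0117 ff 35.0
(np.float64(0.063), False) t 82.7 p [0.4481 0.0055 0.1265] F [ -3.2 -10.6   3.3] T [-2.12  0.53 -0.01] op 0.0119 ff 35.0
(np.float64(0.066), False) t 82.9 p [0.4481 0.0064 0.1265] F [ -3.9 -17.8   3.2] T [-3.33  0.56  0.01] op 0.0117 ff 35.0
(np.float64(0.069), False) t 83.2 p [0.4481 0.007  0.1266] F [ -3.2 -23.9   1.7] T [-4.56  0.57 -0.07] op 0.0117 ff 35.0
```

The row is tight, shown by the force rising steeply. Next I'll relax the push and lock the stop.

Run:
```python
from h import *
p=np.array([.4488,.0085,.1265])
r.move_l(p,vel=.03); st("relax")
r.move_l(p+[0,0,.0155],vel=.03,guard=40); st("up")
for a in(.9,.6,.3,-.03):
    if r.move_l(p+[0,0,.0155],down(PSI+YAW+a),vel=.05,guard=30): print("guard")
    st(a)
```

```text
relax t 83.5 p [0.4482 0.0059 0.1265] F [ -4.6 -10.7   4. ] T [-2.04  0.7   0.05] op 0.0116 ff 35.0
up t 84.2 p [0.4482 0.006  0.1414] F [ -2.2 -11.1  -0.4] T [-2.09  0.37  0.03] op 0.0118 ff 35.0
0.9 t 84.6 p [0.4481 0.0059 0.1414] F [ -3.7 -10.5   0.5] T [-2.19  0.48  0.02] op 0.0118 ff 35.0
0.6 t 85.1 p [0.4479 0.0058 0.1413] F [ -3.9 -12.1  -0.2] T [-2.18  0.52 -0.01] op 0.0115 ff 35.0
0.3 t 85.5 p [0.4479 0.0057 0.1414] F [ -3.4 -11.5  -0.4] T [-2.26  0.57 -0.02] op 0.0117 ff 35.0
-0.03 t 86.0 p [0.4477 0.0057 0.1414] F [ -4.2 -11.6  -0.1] T [-2.19  0.68  0.49] op 0.0118 ff 35.1
```

Run:
```python
from h import *
p=np.array([.4483,.0085,.1265])
q=down(PSI+YAW)
r.move_l(p+[0,0,.001],q,vel=.03,guard=35); st("dn")
r.move_l(p-[0,0,.0015],vel=.01,guard=15); st("dn2")
r.move_l(p-[0,.0025,.0015],vel=.01); st("relax")
gripper_to(.05); st("open")
r.move_l([p[0],p[1],.27],vel=.15)
look(); r.movej([-1.0,0.276,1.505,0,1.361,-0.121])
for c in("scene","top"):
    im=vision.snapshot(c)
    a=im[150:280,110:270] if c=="scene" else im[200:300,150:290]
    cv2.imwrite(f"pics/{c}5.png",cv2.resize(a[:,:,::-1],None,fx=4.5,fy=4.5,interpolation=cv2.INTER_CUBIC))
    print([np.round(d["at"],3).tolist() for d in models.mark_of("jar_a",c)],[np.round(d["at"],3).tolist() for d in models.mark_of("knob_grip",c)])
st()
```

```text
dn t 86.6 p [0.4477 0.0057 0.1274] F [ -3.8 -11.7   3.5] T [-2.35  0.76 -0.01] op 0.0117 ff 35.0
dn2 t 86.9 p [0.4477 0.0053 0.1273] F [-1.8 -1.   5.9] T [-0.22  0.34 -0.04] op 0.0118 ff 35.0
relax t 87.3 p [0.4481 0.0055 0.1269] F [-5.9 -4.8 17.5] T [-0.85  1.64 -0.09] op 0.0117 ff 35.1
open t 88.1 p [0.4483 0.0061 0.1249] F [ 0.1 -0.8  0.8] T [-0.01 -0.12 -0.02] op 0.0499 ff 0.0
[[0.441, 0.156, 0.012], [0.44, 0.251, 0.014], [0.44, 0.203, 0.008], [0.441, 0.071, 0.005], [0.454, -0.514, -0.001], [0.438, 0.121, 0.012], [0.418, -0.575, 0.003]] [[0.449, 0.002, 0.117]]
[[0.445, 0.07, 0.006], [0.441, 0.159, 0.006], [0.438, 0.114, 0.011], [0.444, 0.202, 0.01], [0.445, 0.247, 0.008]] [[0.447, 0.004, 0.115]]
 t 92.8 p [ 0.3671 -0.4423  0.2306] F [-0.6 -0.5  0.6] T [-0.05 -0.02 -0.  ] op 0.0502 ff 0.0
```

View pics/scene5.png

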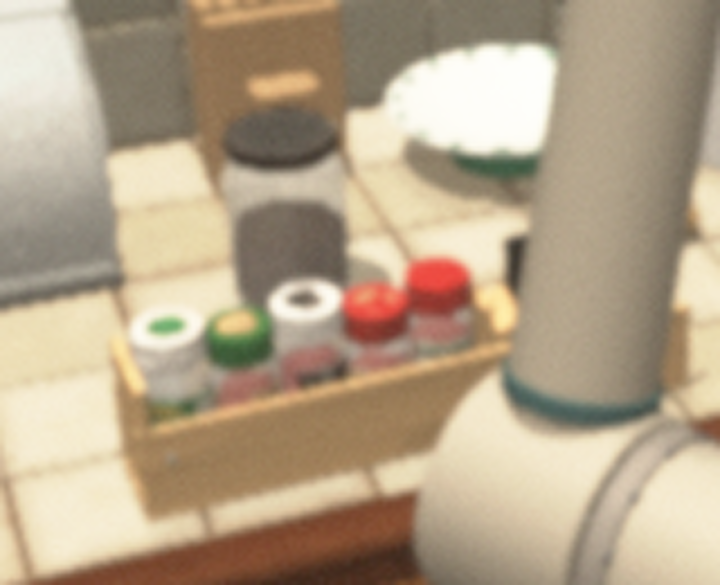

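View pics/top5.png

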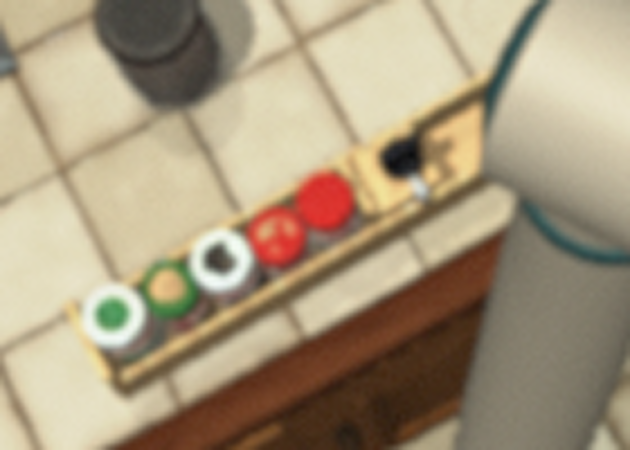

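Both views show five jars in a tight row, with the lock foot on the -x rail (top crop (418,187)). To confirm the knob is fully down, I'll press lightly on its top and then hand in.

Run:
```python
from h import *
look(); gripper_to(0.0,10)
q=down(PSI+YAW); p=[.448,.006]
r.move_to([*p,.25],q); r.move_l([*p,.165],vel=.1)
print(r.move_l([*p,.150],vel=.02,guard=8)); st("press")
r.move_l([*p,.27],vel=.15); look(); r.hold(.5); st()
r.sign_off()
```

```text
True
press t 98.7 p [0.4484 0.0059 0.1537] F [-0.5 -0.2  5.3] T [-0.03  0.18 -0.04] op 0.0002 ff 2.8
 t 101.1 p [0.3002 0.1998 0.3499] F [-0.5  0.6 -0.1] T [-0.08 -0.01  0.02] op 0.0006 ff 0.0
the job is handed in; nothing more can be done
```

All five spice jars stand upright in a tight row in the rack, the stop is pushed snug and locked with its knob down, and I handed the job in at about 101 s; no verdict came back.

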